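# Close the glaze jars in the leaning rack

## Robot

A 6-joint arm with a two-finger parallel gripper is mounted at the origin on the work surface. World frame = base frame: x ahead of the robot, y to its left, z up, the work surface at z = 0. Lengths are in m, angles in rad, forces in N, time in s.
With the tool pointing down it reaches from about 0.35 to 0.85 m from the base axis. Payload 8.1 kg.
Tool frame: the origin (TCP) lies on the centre line of the jaws, within the pads' length; the fingertips stand 17 mm ahead of it and the grasp point (between the pads) lies 2 mm behind it; z points along the fingers, y is the line along which they close (so a half turn about z gives the same grasp; the last joint's range is limited). The gripper opens to 93 mm and grips with 3 to 60 N. Pads are 15 mm wide; open, the fingers measure 128 mm over their backs; the gripper's body (75 mm by 188 mm) begins 65 mm behind the grasp point.
Start: joints at [-1.228, 0.13, 1.488, -0, 1.523, -0.085], TCP at [0.249, -0.546, 0.236] pointing down, gripper open.
Joint ranges: [-2.96, 2.96], [-0.89, 2.26], [0.02, 2.5], [-1.34, 4.48], [0, 2.73], [-2.66, 2.66]. Speed limits (rad/s): [2.39, 2.39, 2.79, 3.14, 3.14, 3.14].

## Interface

Orientations are given as a rotation vector (axis times angle).
In Python, from plant import telemetry, viewer, order gives the robot as it stands.
- The arm moves only by the tool send_rows, never from a script. Its argument "plan" is a list that holds one entry, the list of rows, each a list of 5 numbers: the closure, from -1 (fully open) to 1 (shut), then the shift along the world's x, y, z normalised to -1 to 1, where 1 is 0.2 m, then the turn about the world's z normalised to -1 to 1, where 1 is 60 degrees. A call has 1 to 20 rows; each row is the pose to reach, as a shift and turn from the pose commanded when the call began; what a row does not reach only later rows make up. A row lasts 1/12 s, in which the tool goes at most 41.7 mm and 7.16 degrees, less where a joint would pass 70% of its speed; a pose out of reach is approached as far as the arm can. A call with a number of a shift or a turn outside -1 to 1 is refused whole. A call with a gripper value outside its range is refused whole. The fingers move at their own pace and stop on an object; "force" is the grip in N (left out, the last holds). Time passes only in rows, so rows that repeat a pose let the fingers close. It gives the time, the measured TCP pose, the force, the opening and the grip force at its end, in the units of the state.
- telemetry.read_state(): the state, without advancing time (a new reading comes with each control period).
- viewer.read_camera(name): name is "side" or "top" or "wrist"; returns (picture, depth): 400x640x3 uint8, blue, green, red; 400x640 float32, m along the optical axis (not along the pixel's ray), 0 where there is no reading.
- viewer.calibration(name): a dict with "camera_matrix" (3x3 intrinsics, pixels), "extrinsics" (4x4, takes a point from camera to world coordinates); the wrist camera has in their place "hand_eye" (4x4, takes a point from camera to tool coordinates, whose origin is the TCP and whose axes are the flange's). Camera axes: x right, y up, looking along -z (the intrinsics and any distortion apply to the point x, -y, -z); pixel columns grow to the right and rows downward; lengths in m; the calibration is good to about 2 mm. A picture is of the moment at which its call begins: read the wrist's pose just before it. calibration takes no time and is no camera call.
- order.close_job(): hands the job in; it is judged then, once.
The state is a dict: "t": time; "q": joint angles; "dq": joint speeds; "joint_torque": joint torques, N m; "tool_pos": TCP position; "orientation": TCP orientation; "force": force on the tool from outside, world axes, zero at the start; "wrist_torque": the same for the moment, N m; "opening": finger opening in m; "gripper_force": force on a finger pad.
Only numpy, scipy, OpenCV 4.12 (cv2) and the standard library are available. Lean on these libraries where they do the work, as an engineer would, in place of code of your own. Each camera call takes 0.05 s, during which the arm holds its last target. There are 200 camera calls.

## Task

One of the four white glaze jars in the leaning rack has no lid: put the loose wooden lid from the marble onto it, and press the lids straight down along their jars until all four are fully home, flush on the rims with no rubber collar showing. Leave the cup, the brush and the spur where they are.

Things in the scene. Friction and masses are not known exactly. Their poses are not given: they have to be found in the camera images.
- spare_lid: the loose wooden lid, upright on the marble. Origin: centre of its underside, z up along its axis of revolution. From the origin upwards: plug 34 mm diameter (tapering to 26 at the bottom) and 12 mm high; round flange 56 mm diameter from z=12 to z=18; cylindrical knob 18 mm diameter from z=18 to its flat top at z=40. 60 g.
- jar_open: white jar without a lid, fixed in the leaning rack. Origin: centre of its rim; z is the jar's axis out of the mouth, leaning 30 degrees from vertical away from the robot; y along the row. 66 mm diameter, 75 tall, neck 56 outside. A rubber collar of 40 mm bore sits in its mouth. Its lid is home with the flange on the rim: lid origin at z = -12 mm here, axes parallel.
- collar (a joint): travel (m) of the rubber collar in the open jar's mouth: 0 = stands 8 mm above the rim, 0.008 = pushed in level with it. Slides stiffly along the jar's axis (about 8 N) and stays where left; a lid set down rests on it until pressed home.
- jar_a: a jar like jar_open, with a lid already in it; same frame (origin at the rim's centre, z out along the leaning axis). The four jars stand in one row at 90 mm pitch, in any order.
- knob_a (a point): centre of the flat top of the 18 mm knob (22 mm high, on a 56 mm flange 6 mm thick) of the lid in jar_a; 36 mm above the rim along the jar's axis when this lid stands fully proud, 28 mm when home
- lid_a (a joint): how far the lid in jar_a is pressed in along the jar's axis (m): 0 = 8 mm proud with its rubber collar showing, 0.008 = fully home on the rim; stiff (about 8 N), stays where it is left. Some may be home already.
- jar_b: a jar like jar_open, with a lid already in it; same frame (origin at the rim's centre, z out along the leaning axis). The four jars stand in one row at 90 mm pitch, in any order.
- knob_b (a point): centre of the flat top of the 18 mm knob (22 mm high, on a 56 mm flange 6 mm thick) of the lid in jar_b; 36 mm above the rim along the jar's axis when this lid stands fully proud, 28 mm when home
- lid_b (a joint): how far the lid in jar_b is pressed in along the jar's axis (m): 0 = 8 mm proud with its rubber collar showing, 0.008 = fully home on the rim; stiff (about 8 N), stays where it is left. Some may be home already.
- jar_c: a jar like jar_open, with a lid already in it; same frame (origin at the rim's centre, z out along the leaning axis). The four jars stand in one row at 90 mm pitch, in any order.
- knob_c (a point): centre of the flat top of the 18 mm knob (22 mm high, on a 56 mm flange 6 mm thick) of the lid in jar_c; 36 mm above the rim along the jar's axis when this lid stands fully proud, 28 mm when home
- lid_c (a joint): how far the lid in jar_c is pressed in along the jar's axis (m): 0 = 8 mm proud with its rubber collar showing, 0.008 = fully home on the rim; stiff (about 8 N), stays where it is left. Some may be home already.
- yunomi: bystander: shino-glazed handleless cup, 72 mm diameter, 85 mm tall; origin under its centre
- brush: bystander: glaze brush, 190 mm long, with a black rubber tip, lying near the rack; x along it, tip at +x
- spur: bystander: grey three-legged ceramic spur, 76 mm across, 22 mm high; origin under its centre
Mind the look-alikes: they are no part of the job. What is meant by the spare_lid is not pink, and is the smaller of those in its own colour.

How it is judged:
At the end, for the whole second after the job is handed in: The loose lid sits in the open jar, its flange within 1.5 mm of the rim, square to the jar (0.06 rad), the collar and the other three lids pressed to within 1.5 mm of the end of their 8 mm travel, and the lid at rest (z of spare_lid in the frame of jar_open below -0.0105 m and distance between spare_lid and jar_open below 0.0145 m and angle between the z axis of spare_lid and the z axis of jar_open, either way round below 0.06 rad and value of joint each of collar, lid_a, lid_b, lid_c above 0.0065 m and linear speed of spare_lid below 0.02 m/s); the robot touches nothing.
It fails at once if the shino-glazed handleless cup is moved more than 30 mm (distance of yunomi from where it was at the start of the episode above 0.03 m).
It fails at once if the glaze brush is moved more than 30 mm (distance of brush from where it was at the start of the episode above 0.03 m).
It fails at once if the three-legged ceramic spur is moved more than 30 mm (distance of spur from where it was at the start of the episode above 0.03 m).
It also fails if it takes over 58 s, if anything falls off the work surface, if the arm or the gripper's body presses on something with over 40 N, if the wrist force passes 120 N, or if a joint passes its speed limit or range.

## Working session

There is one attempt and no reset: what is moved stays moved. The work goes in short steps, Python scripts to look and compute and a tool call to move; the robot and the scene stay as the last step left them, time stands still between calls to the robot, and variables do not carry over. Pictures are saved under pics/ and viewed, at most 10 in all, crops included, and the job is handed in when it is done.

Besides the shell and the picture viewer there is one more tool, called after "Call:" as name(argument=value, ...), one argument or row to a line, values as JSON. send_rows: Moves the arm, as the interface text tells. Scaled input: -1 to 1 covers 0.2 m each way for a shift and 60 degrees each way for a turn. Its arguments: {"type":"object","properties":{"plan":{"type":"array"},"force":{"type":"number"}},"required":["plan"]}

```bash
ls; mkdir -p pics; python3 - <<'E'
from plant import telemetry, viewer, order
import cv2,numpy as np
s=telemetry.read_state();print(s)
for n in("side","top"):
    p,d=viewer.read_camera(n);cv2.imwrite(f"pics/{n}0.png",p);np.save(f"pics/{n}0.npy",d)
    c=viewer.calibration(n);print(n,{k:np.round(v,4).tolist() if not isinstance(v,str) else v for k,v in c.items()})
c=viewer.calibration("wrist");print({k:np.round(v,4).tolist() for k,v in c.items()})
E
```

```text
pics
{'t': 0.0, 'q': array([-1.22838119e+00,  1.31171747e-01,  1.48929727e+00,  2.03892197e-05,
        1.52301467e+00, -8.53963343e-02]), 'dq': array([-1.81515632e-05, -1.05571134e-03, -1.57431270e-03,  4.68156416e-04,
        2.68354553e-05,  5.55272488e-04]), 'joint_torque': array([-1.78578630e-03, -5.59857273e+01, -4.91747797e+01,  7.69191748e-02,
        3.59246344e-02, -1.13139042e-04]), 'tool_pos': array([ 0.24877036, -0.54538776,  0.23457124]), 'orientation': array([-3.06815852e+00, -6.66491530e-01,  3.48743520e-04]), 'force': array([-0.87649107, -0.41569901,  0.41398811]), 'wrist_torque': array([-0.04889494, -0.0318995 , -0.03116114]), 'gripper_force': 0.0, 'opening': 0.09328996612742298}
side {'camera_matrix': [[400.976, 0.0, 323.697], [0.0, 400.976, 199.4311], [0.0, 0.0, 1.0]], 'extrinsics': [[-0.8765, 0.2503, -0.4112, 0.1013], [-0.4813, -0.4462, 0.7545, 0.9237], [0.0054, 0.8592, 0.5116, 0.658], [0.0, 0.0, 0.0, 1.0]]}
top {'camera_matrix': [[500.037, 0.0, 311.969], [0.0, 500.037, 201.6028], [0.0, 0.0, 1.0]], 'extrinsics': [[0.0205, 0.9987, -0.0476, 0.4999], [-0.9998, 0.0206, 0.003, 0.1247], [0.004, 0.0475, 0.9989, 1.4924], [0.0, 0.0, 0.0, 1.0]]}
{'camera_matrix': [[327.1752, 0.0, 327.3391], [0.0, 327.1752, 204.6394], [0.0, 0.0, 1.0]], 'hand_eye': [[0.0002, 0.968, 0.2511, 0.0683], [1.0, -0.0, -0.0008, -0.0004], [-0.0008, 0.2511, -0.968, -0.1495], [0.0, 0.0, 0.0, 1.0]]}
```

View pics/top0.png

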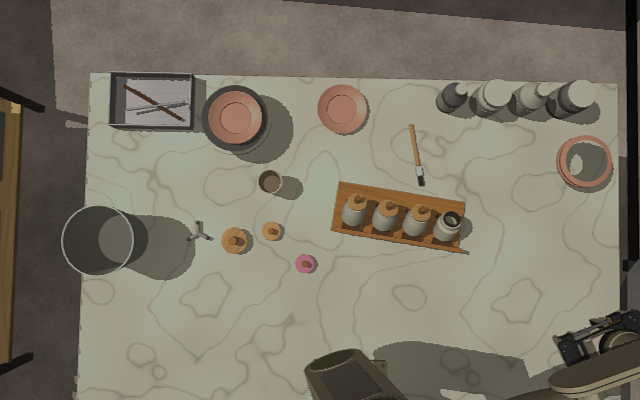

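View pics/side0.png

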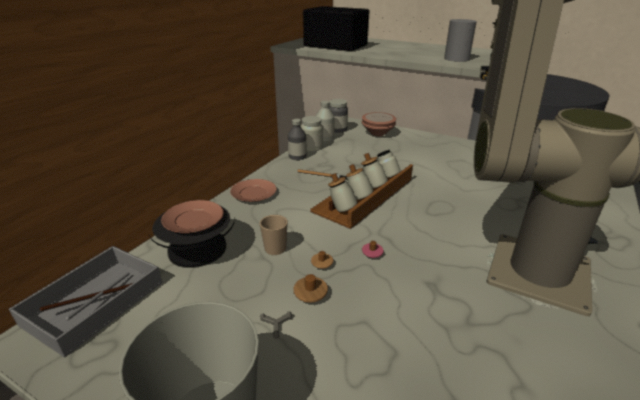

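Top view: small tan lid at (272,231), large tan decoy (236,240), pink decoy (305,264), lidded jars at about (354,208), (385,213), (417,220) and the open jar at (447,226). The cup is at (270,182), the spur at (200,232) and the brush at (412–421,125–185). Side view: the small lid is at (321,260), with the rack at right.

```bash
cat > h.py <<'E'
import numpy as np,cv2
from scipy.spatial.transform import Rotation as R
from plant import telemetry, viewer
def snap(n):
    s=telemetry.read_state(); p,d=viewer.read_camera(n); c=viewer.calibration(n)
    if n=="wrist":
        T=np.eye(4);T[:3,:3]=R.from_rotvec(s["orientation"]).as_matrix();T[:3,3]=s["tool_pos"];E=T@c["hand_eye"]
    else: E=np.array(c["extrinsics"])
    return p,d,np.array(c["camera_matrix"]),E
def ray(K,E,u,v):
    r=np.array([(u-K[0,2])/K[0,0],-(v-K[1,2])/K[1,1],-1.]);return E[:3,3],E[:3,:3]@r
def onz(K,E,u,v,z):
    o,r=ray(K,E,u,v);return o+r*(z-o[2])/r[2]
def at(K,E,u,v,d):
    o,r=ray(K,E,u,v);return o+r*d
def tri(*rays):
    A=np.zeros((3,3));b=np.zeros(3)
    for o,r in rays:
        r=r/np.linalg.norm(r);P=np.eye(3)-np.outer(r,r);A+=P;b+=P@o
    x=np.linalg.solve(A,b);return x,[np.linalg.norm((np.eye(3)-np.outer(r,r)/(r@r))@(x-o)) for o,r in rays]
E
python3 - <<'E'
from h import *
p,d,K,E=snap("top")
for u,v in [(272,231),(272,236),(305,264),(236,240),(357,200),(389,205),(421,211),(451,220),(200,232),(270,182),(421,185),(412,125),(340,183),(466,202),(331,229),(468,252)]:
    print((u,v),at(K,E,u,v,d[v,u]).round(3))
cv2.imwrite("pics/t1.png",cv2.resize(p[175:260,220:480],None,fx=3,fy=3,interpolation=cv2.INTER_CUBIC))
E
```

```text
(272, 231) [0.481 0.235 0.032]
(272, 236) [0.466 0.236 0.015]
(305, 264) [0.388 0.137 0.039]
(236, 240) [0.454 0.337 0.049]
(357, 200) [ 0.572 -0.003  0.12 ]
(389, 205) [ 0.56  -0.091  0.122]
(421, 211) [ 0.546 -0.179  0.124]
(451, 220) [ 0.524 -0.283  0.047]
(200, 232) [ 0.474  0.452 -0.002]
(270, 182) [0.627 0.247 0.004]
(421, 185) [ 0.627 -0.204  0.004]
(412, 125) [ 0.805 -0.174  0.014]
(340, 183) [0.627 0.038 0.013]
(466, 202) [ 0.579 -0.339  0.003]
(331, 229) [0.491 0.064 0.054]
(468, 252) [ 0.43  -0.348 -0.001]
```

View pics/t1.png

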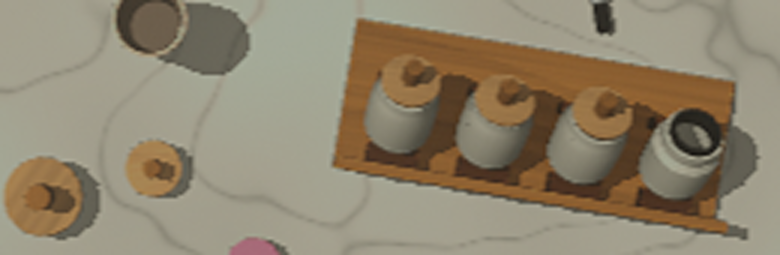

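Call:
send_rows(
  plan=[
    [[-1,0.7,0.86,0.15,-0.55],[-1,0.7,0.86,0.15,-0.55],[-1,0.7,0.86,0.15,-0.55],[-1,0.7,0.86,0.15,-0.55],[-1,0.7,0.86,0.15,-0.55],[-1,0.7,0.86,0.15,-0.55],[-1,0.7,0.86,0.15,-0.55]],
  ],
)

```text
t: 0.73
tool_pos: [0.3918, -0.3706, 0.2665]
orientation: [-3.133, 0.226, -0.003]
force: [0.3, 0.2, 0.6]
opening: 0.0932
gripper_force: 0.0
```

Call:
send_rows(
  plan=[
    [[-1,0.6,0.8,0,0],[-1,0.6,0.8,0,0],[-1,0.6,0.8,0,0],[-1,0.6,0.8,0,0],[-1,0.6,0.8,0,0],[-1,0.6,0.8,0,0],[-1,0.6,0.8,0,0],[-1,0.6,0.8,0,0]],
  ],
)

```text
t: 1.4
tool_pos: [0.5084, -0.2146, 0.2652]
orientation: [3.133, -0.232, -0.002]
force: [0.4, -0.6, -0.2]
opening: 0.093
gripper_force: 0.0
```

```bash
python3 - <<'E'
from h import *
s=telemetry.read_state();print(s["t"],s["tool_pos"],s["orientation"])
p,d,K,E=snap("wrist");np.savez("pics/w1.npz",p=p,d=d,K=K,E=E);cv2.imwrite("pics/w1.png",p)
E
```

```text
1.4 [ 0.5084404  -0.21455825  0.26518225] [ 3.13271114e+00 -2.31576366e-01 -1.68353146e-03]
```

View pics/w1.png

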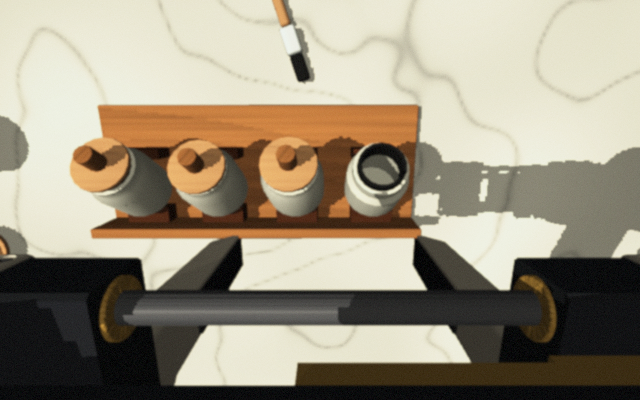

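The wrist view shows the knobs at about (89,157), (190,152) and (287,155), and the open mouth with its dark collar at (382,165). The rack edges run level, so the tool yaw matches the rack.

Call:
send_rows(
  plan=[
    [[-1,0,0.9,0,0],[-1,0,0.9,0,0],[-1,0,0.9,0,0],[-1,0,0.9,0,0],[-1,0,0.9,0,0],[-1,0,0.9,0,0],[-1,0,0.9,0,0]],
  ],
)

```text
t: 2.03
tool_pos: [0.5087, -0.0348, 0.2657]
orientation: [3.132, -0.232, 0.0]
force: [-0.1, -0.6, -0.4]
opening: 0.0928
gripper_force: 0.0
```

```bash
python3 - <<'E'
from h import *
s=telemetry.read_state();print(s["t"],s["tool_pos"],s["orientation"])
p,d,K,E=snap("wrist");np.savez("pics/w2.npz",p=p,d=d,K=K,E=E);cv2.imwrite("pics/w2.png",p)
E
```

```text
2.0333 [ 0.50874392 -0.03484923  0.26572271] [ 3.13231604e+00 -2.32346241e-01  3.67655608e-04]
```

Call:
send_rows(
  plan=[
    [[-1,-0.2,0.95,-0.2,0],[-1,-0.2,0.95,-0.2,0],[-1,-0.2,0.95,-0.2,0],[-1,-0.2,0.95,-0.2,0],[-1,-0.2,0.95,-0.2,0],[-1,-0.2,0.95,-0.2,0],[-1,-0.2,0.95,-0.2,0]],
  ],
)

```text
t: 2.67
tool_pos: [0.4689, 0.1554, 0.225]
orientation: [3.132, -0.231, -0.001]
force: [0.2, -0.3, 0.1]
opening: 0.0928
gripper_force: 0.0
```

```bash
python3 - <<'E'
from h import *
s=telemetry.read_state();print(s["t"],s["tool_pos"],s["orientation"])
p,d,K,E=snap("wrist");np.savez("pics/w3.npz",p=p,d=d,K=K,E=E);cv2.imwrite("pics/w3.png",p)
w2=cv2.imread("pics/w2.png")
cv2.imwrite("pics/w23.png",np.vstack([w2[60:300],p[60:350]]))
E
```

```text
2.6667 [0.46891007 0.15543573 0.22504535] [ 3.13215394e+00 -2.31237942e-01 -1.46294150e-03]
```

View pics/w23.png

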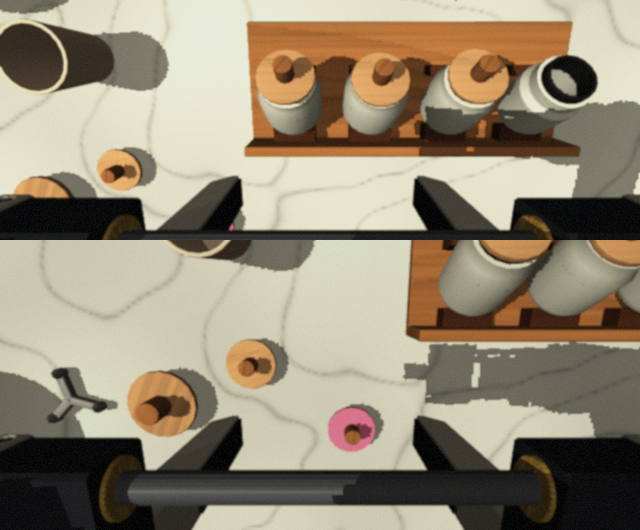

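The upper half (w2) shows knob tops near (283,125), (384,128) and (488,124) and the mouth at (571,140). The lower half (w3) shows the spare lid at (250,183), the large decoy at (162,224) and the pink one at (352,248).

```bash
cat > m.py <<'E'
from h import *
th=np.deg2rad(-8.5); A=np.array([.5*np.cos(th),.5*np.sin(th),np.sqrt(.75)])
L=np.array([-np.sin(th),np.cos(th),0]); B=np.cross(L,A)   # row dir(+y), in-plane 'x'
def cloud(z):
    d=z["d"];K=z["K"];E=z["E"];v,u=np.mgrid[:400,:640]
    r=np.stack([(u-K[0,2])/K[0,0],-(v-K[1,2])/K[1,1],-np.ones_like(u)],-1)*d[...,None]
    return r@E[:3,:3].T+E[:3,3]
def wood(p):
    h=cv2.cvtColor(p,cv2.COLOR_BGR2HSV);return (h[...,0]>5)&(h[...,0]<25)&(h[...,1]>70)
E
python3 - <<'E'
from m import *
seeds={"w1":[(89,157),(190,152),(287,155),(382,165)],"w2":[(283,125),(384,128),(488,124),(571,140)]}
rays=[[],[],[],[]]
for n in seeds:
    z=np.load(f"pics/{n}.npz");P=cloud(z);m=wood(z["p"])
    for i,(u,v) in enumerate(seeds[n]):
        vv,uu=np.mgrid[:400,:640];near=(abs(uu-u)<38)&(abs(vv-v)<45)&(z["d"]>0)
        h=P@A
        if i<3:
            k=near&m&(P[...,2]>.08); t=np.percentile(h[k],99); top=k&(h>t-.005)&(np.hypot(uu-u,vv-v)<16)
            fl=k&(h<t-.015)&(h>t-.030)
            c=P[top].mean(0); hf=np.median(h[fl]); f=P[fl]
            # plane fit of flange
            q=f-f.mean(0);q=q[abs(q@A)<.004];nrm=np.linalg.svd(q)[2][2]
            print(n,i,"knobtop",c.round(4),"h",round(float(np.median(h[top])),4),"flange h",round(float(hf),4),top.sum(),"nrm",nrm.round(3))
            rays[i].append(ray(z["K"],z["E"],uu[top].mean(),vv[top].mean()))
        else:
            k=near&(z["p"].max(-1)<70);
            n_,lab,st,cen=cv2.connectedComponentsWithStats(k.astype(np.uint8));j=1+np.argmax(st[1:,4])
            cnt=max(cv2.findContours((lab==j).astype(np.uint8),0,2)[0],key=cv2.contourArea);e=cv2.fitEllipse(cnt)
            ok=(lab==j);t=np.percentile(h[ok],90)
            print(n,"collar ellipse",e,"h top",round(float(t),4),P[ok&(h>t-.003)].mean(0).round(4))
            rays[3].append(ray(z["K"],z["E"],*e[0]))
for r in rays:
    x,res=tri(*r);print("tri",x.round(4),np.round(res,4), "h,l,b",(x@A).round(4),(x@L).round(4),(x@B).round(4))
z=np.load("pics/w3.npz");P=cloud(z);m=wood(z["p"]);vv,uu=np.mgrid[:400,:640]
k=m&(np.hypot(uu-250,vv-183)<45)&(P[...,2]>.006);zz=P[...,2]
top=k&(zz>.034);fl=k&(zz<.024)&(zz>.012)
print("lid knob",P[top].mean(0),top.sum(),np.median(zz[top]),"flange",np.median(zz[fl]),[(P[fl][:,i].min(),P[fl][:,i].max()) for i in(0,1)],uu[top].mean(),vv[top].mean())
E
```

```text
w1 0 knobtop [ 0.578  -0.0078  0.1233] h 0.3934 flange h 0.3716 331 nrm [ 0.488 -0.076  0.869]
w1 1 knobtop [ 0.5624 -0.0955  0.1188] h 0.3882 flange h 0.3663 309 nrm [ 0.489 -0.077  0.869]
w1 2 knobtop [ 0.5525 -0.1844  0.1245] h 0.3948 flange h 0.3729 313 nrm [-0.488  0.073 -0.87 ]
w1 collar ellipse ((381.9071350097656, 166.4297332763672), (45.77688980102539, 47.862144470214844), 85.51073455810547) h top 0.3689 [ 0.5253 -0.2713  0.1021]
w2 0 knobtop [ 0.5782 -0.0062  0.1236] h 0.3936 flange h 0.3718 318 nrm [-0.488  0.074 -0.869]
w2 1 knobtop [ 0.5625 -0.094   0.119 ] h 0.3883 flange h 0.3665 310 nrm [ 0.487 -0.069  0.871]
w2 2 knobtop [ 0.5525 -0.1828  0.1245] h 0.3947 flange h 0.3731 340 nrm [-0.488  0.068 -0.87 ]
w2 collar ellipse ((568.9321899414062, 139.0921173095703), (44.98274612426758, 53.578121185302734), 102.1819076538086) h top 0.3688 [ 0.5258 -0.2686  0.1018]
tri [ 0.5781 -0.0057  0.1205] [0.0001 0.0001] h,l,b 0.3907 0.0798 0.4356
tri [ 0.5623 -0.0945  0.1164] [0. 0.] h,l,b 0.3859 -0.0103 0.4355
tri [ 0.5523 -0.184   0.1219] [0. 0.] h,l,b 0.3923 -0.1004 0.4356
tri [ 0.5246 -0.2712  0.0972] [0. 0.] h,l,b 0.3636 -0.1907 0.4354
lid knob [0.4830096  0.23491847 0.05200814] 247 0.04013328626479984 flange 0.018246244729846706 [(np.float64(0.4534365206492861), np.float64(0.5082462214179023)), (np.float64(0.2114022307930915), np.float64(0.2668820030604951))] 246.59109311740892 187.19433198380565
```

```bash
python3 - <<'E'
from m import *
rs=[]
for n,u,v in(("w2",119,230),("w3",250,183)):
    z=np.load(f"pics/{n}.npz");P=cloud(z);zz=P[...,2];vv,uu=np.mgrid[:400,:640]
    nr=np.hypot(uu-u,vv-v)<32
    top=nr&(abs(zz-.040)<.002);fl=nr&(abs(zz-.018)<.002)
    cnt=max(cv2.findContours(fl.astype(np.uint8),0,2)[0],key=cv2.contourArea);e=cv2.fitEllipse(cv2.convexHull(cnt))
    print(n,"top",P[top].mean(0).round(4),top.sum(),"flange centre",onz(z["K"],z["E"],*e[0],.018).round(4))
    rs.append(ray(z["K"],z["E"],uu[top].mean(),vv[top].mean()))
x,r=tri(*rs);print(x.round(4),np.round(r,4))
E
```

```text
w2 top [0.4809 0.2381 0.0399] 166 flange centre [0.4813 0.238  0.018 ]
w3 top [0.4808 0.2388 0.0401] 218 flange centre [0.4812 0.2387 0.018 ]
[0.4805 0.2393 0.0383] [0. 0.]
```

Call:
send_rows(
  plan=[
    [[0.05,0.06,0.41,0,0],[0.05,0.06,0.41,0,0],[0.05,0.06,0.41,0,0],[0.05,0.06,0.41,-0.2,0],[0.05,0.06,0.41,-0.4,0],[0.05,0.06,0.41,-0.4,0],[0.05,0.06,0.41,-0.4,0]],
  ],
  force=15,
)

```text
t: 3.3
tool_pos: [0.48, 0.2354, 0.1439]
orientation: [3.13, -0.236, -0.008]
force: [0.3, 0.0, 0.1]
opening: 0.0508
gripper_force: 0.0
```

Call:
send_rows(
  plan=[
    [[0.05,0,0,-0.2,0],[0.05,0,0,-0.35,0],[0.05,0,0,-0.45,0],[0.05,0,0,-0.51,0],[0.05,0,0,-0.51,0],[0.05,0,0,-0.51,0]],
  ],
)

```text
t: 3.8
tool_pos: [0.4826, 0.2379, 0.0457]
orientation: [-3.132, 0.234, -0.003]
force: [0.5, -0.3, 0.2]
opening: 0.0443
gripper_force: 0.0
```

Call:
send_rows(
  plan=[
    [[0.8,0,0,0,0],[0.8,0,0,0,0],[0.8,0,0,0,0],[0.8,0,0,0,0],[0.8,0,0,0,0],[0.8,0,0,0,0],[0.8,0,0,0,0],[0.8,0,0,0,0]],
  ],
)

```text
t: 4.47
tool_pos: [0.4815, 0.2384, 0.0443]
orientation: [-3.132, 0.232, -0.002]
force: [-0.5, -0.2, 5.5]
opening: 0.0174
gripper_force: 14.9
```

Call:
send_rows(
  plan=[
    [[0.8,0,0,0.2,0],[0.8,0,0,0.4,0],[0.8,0,0,0.6,0],[0.8,0,0,0.8,0],[0.8,0,-0.2,1,0],[0.8,0,-0.4,1,0],[0.8,0,-0.6,1,0],[0.8,0,-0.8,1,0],[0.8,0,-0.95,1,0],[0.8,0,-0.95,1,0]],
  ],
)

```text
t: 5.3
tool_pos: [0.4806, 0.0424, 0.2433]
orientation: [3.13, -0.24, -0.001]
force: [-0.1, 0.1, -0.6]
opening: 0.0176
gripper_force: 14.9
```

Call:
send_rows(
  plan=[
    [[0.8,0.05,-0.2,0,0],[0.8,0.1,-0.4,0,0],[0.8,0.2,-0.6,0,0],[0.8,0.2,-0.8,0,0],[0.8,0.2,-0.95,0,0],[0.8,0.2,-0.95,0,0]],
  ],
)

```text
t: 5.8
tool_pos: [0.5203, -0.1468, 0.2426]
orientation: [3.131, -0.24, -0.003]
force: [-0.0, 1.0, 0.2]
opening: 0.0175
gripper_force: 14.9
```

Call:
send_rows(
  plan=[
    [[0.8,0.04,-0.2,0,0],[0.8,0.04,-0.4,0,0],[0.8,0.04,-0.55,0,0],[0.8,0.04,-0.65,0,0],[0.8,0.04,-0.65,0,0],[0.8,0.04,-0.65,-0.15,0],[0.8,0.04,-0.65,-0.25,0],[0.8,0.04,-0.65,-0.25,0]],
  ],
)

```text
t: 6.47
tool_pos: [0.5266, -0.2689, 0.1879]
orientation: [-3.128, 0.231, 0.012]
force: [-1.6, -0.1, -2.2]
opening: 0.0176
gripper_force: 14.9
```

```bash
python3 - <<'E'
from h import *
s=telemetry.read_state();print(s["t"],s["tool_pos"],s["orientation"],s["opening"],s["gripper_force"])
p,d,K,E=snap("wrist");q,_,_,_=snap("side")
cv2.imwrite("pics/w4.png",np.hstack([p[100:350,170:500],cv2.resize(q[120:240,300:450],None,fx=2.083,fy=2.083)]))
E
```

```text
6.4667 [ 0.52663938 -0.26891932  0.18786551] [-3.12830936  0.23142114  0.01219139] 0.01758418523987944 14.915205538272858
```

View pics/w4.png

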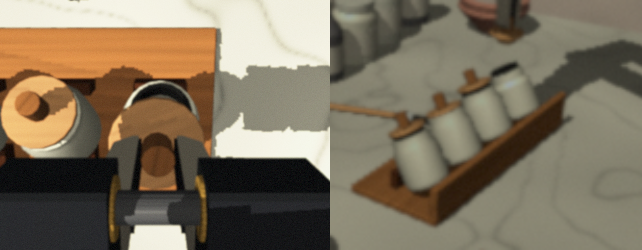

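The wrist image (left) shows the lid held square over the mouth, with the collar visible behind the flange at crop (162,95). The side crop shows the lid hovering at upper right.

Call:
send_rows(
  plan=[
    [[0.8,0,0,-0.1,0],[0.8,0,0,-0.16,0],[0.8,0,0,-0.2,0],[0.8,0,0,-0.21,0],[0.8,0,0,-0.22,0],[0.8,0,0,-0.22,0]],
  ],
)

```text
t: 7.07
tool_pos: [0.5291, -0.2719, 0.15]
orientation: [3.133, -0.232, 0.0]
force: [0.2, -0.0, 0.2]
opening: 0.0178
gripper_force: 14.9
```

Call:
send_rows(
  plan=[
    [[0.8,0,0,-0.01,0],[0.8,0,0,-0.02,0],[0.8,0,0,-0.02,0]],
  ],
)

```text
t: 7.32
tool_pos: [0.529, -0.272, 0.1457]
orientation: [3.133, -0.233, 0.0]
force: [0.3, 0.8, -0.4]
opening: 0.0175
gripper_force: 14.9
```

Call:
send_rows(
  plan=[
    [[0.8,0,0,-0.01,0],[0.8,0,0,-0.02,0],[0.8,0,0,-0.02,0]],
  ],
)

```text
t: 7.57
tool_pos: [0.5301, -0.2723, 0.1426]
orientation: [3.132, -0.232, 0.004]
force: [2.9, 0.5, 4.0]
opening: 0.0177
gripper_force: 15.0
```

Call:
send_rows(
  plan=[
    [[0.2,0,0,0,0],[0.2,0,0,0,0],[0.2,0,0,0,0],[0.2,0,0,0,0],[0.2,0,0,0.1,0],[0.2,0,0,0.3,0],[0.2,-0.2,0,0.5,0],[0.2,-0.2,0,0.6,0],[0.2,-0.2,0,0.6,0]],
  ],
)

```text
t: 8.32
tool_pos: [0.4896, -0.2737, 0.2693]
orientation: [3.128, -0.233, 0.013]
force: [1.1, -0.9, 0.5]
opening: 0.037
gripper_force: 0.0
```

```bash
python3 - <<'E'
from m import *
s=telemetry.read_state();print(s["t"],s["tool_pos"],s["orientation"],s["opening"],s["gripper_force"])
p,d,K,E=snap("wrist");np.savez("pics/w5.npz",p=p,d=d,K=K,E=E);cv2.imwrite("pics/w5.png",p)
P=cloud(np.load("pics/w5.npz"));h=P@A;l=P@L;b=P@B
for i,l0 in enumerate((.0798,-.0103,-.1004,-.1907)):
    r=np.hypot(l-l0,b-.4355);k=(h>.33)&(h<.42)&(d>0)
    f=k&(r>13e-3)&(r<26e-3)&wood(p);t=k&(r<8e-3)
    if f.sum()<30: continue
    q=P[f]; hf=np.median(h[f]);q=q[abs(q@A-hf)<.004];n=np.linalg.svd(q-q.mean(0))[2][2];n*=np.sign(n[2])
    tt=t&(h>np.percentile(h[t],80)-.003)
    print(i,"top",np.median(h[tt]).round(4),l[tt].mean().round(4),b[tt].mean().round(4),"flange",hf.round(4),n.round(3))
E
```

```text
8.3167 [ 0.48958894 -0.27365021  0.26930728] [ 3.12756215 -0.23336413  0.01255437] 0.036952197516304894 0.0
0 top 0.3936 0.0797 0.4354 flange 0.3717 [ 0.495 -0.074  0.866]
1 top 0.3883 -0.0106 0.4352 flange 0.3664 [ 0.494 -0.074  0.866]
2 top 0.3949 -0.1004 0.4354 flange 0.373 [ 0.493 -0.074  0.867]
3 top 0.3963 -0.1909 0.4349 flange 0.3745 [ 0.495 -0.074  0.866]
```

View pics/w5.png

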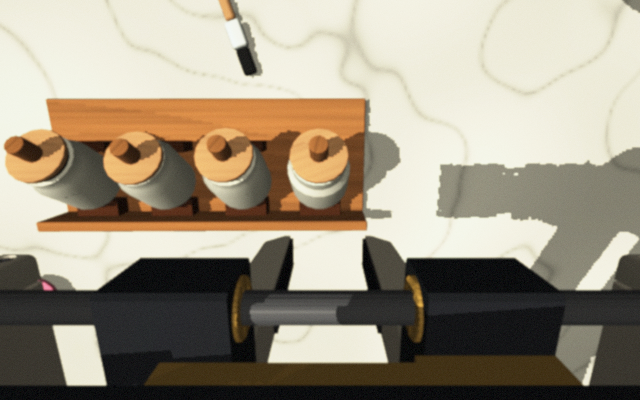

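The lid settled into the open jar, square and about 8 mm proud, with its knob at (318,148). The other knobs are at (220,147), (125,150) and (22,148). By depth, jar_b's position (the second) is already home; I'll press all of them anyway.

Call:
send_rows(
  plan=[
    [[1,0.33,-0.02,0,0],[1,0.33,-0.02,0,0],[1,0.33,-0.02,-0.2,0],[1,0.33,-0.02,-0.35,0],[1,0.33,-0.02,-0.35,0],[1,0.33,-0.02,-0.35,0],[1,0.33,-0.02,-0.35,0],[1,0.33,-0.02,-0.35,0]],
  ],
)

```text
t: 9.03
tool_pos: [0.5559, -0.2766, 0.1943]
orientation: [3.131, -0.233, 0.005]
force: [-0.1, 0.0, 0.3]
opening: 0.0001
gripper_force: 0.0
```

Call:
send_rows(
  plan=[
    [[1,0,0,-0.1,0],[1,0,0,-0.17,0],[1,0,0,-0.17,0],[1,0,0,-0.17,0]],
  ],
)

```text
t: 9.37
tool_pos: [0.5544, -0.2757, 0.1573]
orientation: [-3.132, 0.233, 0.002]
force: [-0.1, 0.3, 0.6]
opening: 0.0005
gripper_force: 0.0
```

Call:
send_rows(
  plan=[
    [[1,-0.02,0.003,-0.035,0],[1,-0.03,0.0045,-0.052,0],[1,-0.04,0.006,-0.07,0],[1,-0.045,0.007,-0.078,0],[1,-0.05,0.0075,-0.0865,0],[1,-0.05,0.0075,-0.0865,0]],
  ],
)

```text
t: 9.87
tool_pos: [0.5459, -0.2748, 0.142]
orientation: [3.132, -0.232, 0.005]
force: [1.2, 0.8, 5.3]
opening: 0.0006
gripper_force: 2.6
```

Call:
send_rows(
  plan=[
    [[1,-0.005,0.001,-0.009,0],[1,-0.01,0.0015,-0.0175,0],[1,-0.0125,0.002,-0.022,0],[1,-0.0125,0.002,-0.022,0]],
  ],
)

```text
t: 10.2
tool_pos: [0.5436, -0.2744, 0.1379]
orientation: [3.132, -0.232, 0.005]
force: [0.8, 1.2, 7.7]
opening: 0.0001
gripper_force: 3.2
```

Call:
send_rows(
  plan=[
    [[1,-0.005,0.001,-0.009,0],[1,-0.01,0.0015,-0.0175,0],[1,-0.0125,0.002,-0.022,0],[1,-0.0125,0.002,-0.022,0]],
  ],
)

```text
t: 10.53
tool_pos: [0.543, -0.2744, 0.1366]
orientation: [3.13, -0.232, 0.013]
force: [0.5, 4.4, 20.6]
opening: 0.0002
gripper_force: 8.8
```

Call:
send_rows(
  plan=[
    [[1,-0.005,0.001,-0.009,0],[1,-0.0075,0.001,-0.013,0],[1,-0.0075,0.001,-0.013,0]],
  ],
)

```text
t: 10.78
tool_pos: [0.543, -0.2745, 0.1364]
orientation: [3.13, -0.231, 0.018]
force: [0.7, 6.9, 30.1]
opening: 0.0004
gripper_force: 13.0
```

Call:
send_rows(
  plan=[
    [[1,0.05,-0.0075,0.0865,0],[1,0.1,-0.015,0.2,0],[1,0.1,0.2,0.3,0],[1,-0.05,0.4,0.45,0],[1,-0.1,0.4,0.45,0],[1,-0.1,0.4,0.45,0],[1,-0.1,0.4,0.45,0],[1,-0.1,0.4,0.45,0]],
  ],
)

```text
t: 11.45
tool_pos: [0.5185, -0.1937, 0.2189]
orientation: [3.133, -0.232, 0.001]
force: [0.5, -0.0, -0.2]
opening: 0.0007
gripper_force: 0.0
```

```bash
cat > chk.py <<'E'
from m import *
s=telemetry.read_state();print(s["t"],s["tool_pos"],s["orientation"])
p,d,K,E=snap("wrist");n="pics/c%.2f"%s["t"];np.savez(n+".npz",p=p,d=d,K=K,E=E);cv2.imwrite(n+".png",p)
P=cloud(np.load(n+".npz"));h=P@A;l=P@L;b=P@B
for i,l0 in enumerate((.0798,-.0103,-.1004,-.1907)):
    r=np.hypot(l-l0,b-.4355);k=(h>.33)&(h<.42)&(d>0)
    f=k&(r>13e-3)&(r<26e-3)&wood(p);t=k&(r<8e-3)
    if f.sum()<30: continue
    q=P[f]; hf=np.median(h[f]);q=q[abs(q@A-hf)<.004];n=np.linalg.svd(q-q.mean(0))[2][2];n*=np.sign(n[2])
    tt=t&(h>np.percentile(h[t],80)-.003)
    print(i,"top",np.median(h[tt]).round(4),l[tt].mean().round(4),b[tt].mean().round(4),"flange",hf.round(4),n.round(3))
E
python3 chk.py
```

```text
11.45 [ 0.51854473 -0.19370992  0.2188597 ] [ 3.13258752e+00 -2.32464830e-01  7.58547245e-04]
0 top 0.3936 0.0796 0.4353 flange 0.3717 [ 0.494 -0.072  0.866]
1 top 0.3883 -0.0104 0.4355 flange 0.3664 [ 0.495 -0.072  0.866]
2 top 0.395 -0.1003 0.4353 flange 0.3729 [ 0.494 -0.073  0.866]
3 top 0.3885 -0.1907 0.435 flange 0.3665 [ 0.496 -0.074  0.865]
```

Call:
send_rows(
  plan=[
    [[1,0.24,0.03,0,0],[1,0.24,0.03,-0.1,0],[1,0.24,0.03,-0.25,0],[1,0.24,0.03,-0.32,0],[1,0.24,0.03,-0.32,0],[1,0.24,0.03,-0.32,0],[1,0.24,0.03,-0.32,0]],
  ],
)

```text
t: 12.08
tool_pos: [0.5668, -0.1881, 0.1561]
orientation: [3.133, -0.234, 0.002]
force: [-0.1, -0.7, 0.3]
opening: 0.0004
gripper_force: 0.0
```

Call:
send_rows(
  plan=[
    [[1,-0.02,0.003,-0.035,0],[1,-0.03,0.0045,-0.052,0],[1,-0.04,0.006,-0.07,0],[1,-0.045,0.007,-0.078,0],[1,-0.05,0.0075,-0.087,0],[1,-0.055,0.008,-0.095,0],[1,-0.06,0.009,-0.104,0],[1,-0.065,0.01,-0.113,0],[1,-0.07,0.0105,-0.121,0],[1,-0.072,0.011,-0.125,0],[1,-0.072,0.011,-0.125,0],[1,-0.072,0.011,-0.125,0]],
  ],
)

```text
t: 13.08
tool_pos: [0.5561, -0.1864, 0.1363]
orientation: [3.13, -0.232, 0.017]
force: [0.8, 2.9, 24.4]
opening: 0.0003
gripper_force: 10.8
```

Call:
send_rows(
  plan=[
    [[1,0.05,-0.0075,0.0865,0],[1,0.138,-0.01,0.25,0],[1,0.138,0.2,0.25,0],[1,0.138,0.4,0.25,0],[1,0.138,0.435,0.25,0],[1,0.138,0.435,0.125,0],[1,0.138,0.435,0.125,0],[1,0.138,0.435,0.125,0],[1,0.138,0.435,0.125,0]],
  ],
)

```text
t: 13.83
tool_pos: [0.5793, -0.0987, 0.1552]
orientation: [3.133, -0.233, -0.001]
force: [0.4, -0.3, -0.0]
opening: 0.0007
gripper_force: 0.0
```

Call:
send_rows(
  plan=[
    [[1,-0.02,0.003,-0.035,0],[1,-0.03,0.0045,-0.052,0],[1,-0.04,0.006,-0.07,0],[1,-0.045,0.007,-0.078,0],[1,-0.05,0.0075,-0.087,0],[1,-0.055,0.008,-0.095,0],[1,-0.06,0.009,-0.104,0],[1,-0.065,0.01,-0.113,0],[1,-0.07,0.0105,-0.121,0],[1,-0.072,0.011,-0.125,0],[1,-0.072,0.011,-0.125,0],[1,-0.072,0.011,-0.125,0]],
  ],
)

```text
t: 14.83
tool_pos: [0.5695, -0.097, 0.1363]
orientation: [3.131, -0.232, 0.017]
force: [-1.2, 0.0, 25.6]
opening: 0.0003
gripper_force: 11.0
```

Call:
send_rows(
  plan=[
    [[1,0.05,-0.0075,0.0865,0],[1,0.138,-0.01,0.25,0],[1,0.138,0.2,0.25,0],[1,0.138,0.4,0.25,0],[1,0.138,0.445,0.25,0],[1,0.138,0.445,0.125,0],[1,0.138,0.445,0.125,0],[1,0.138,0.445,0.125,0],[1,0.138,0.445,0.125,0]],
  ],
)

```text
t: 15.58
tool_pos: [0.5926, -0.0076, 0.1551]
orientation: [3.133, -0.233, -0.001]
force: [0.1, -0.0, 0.1]
opening: 0.0005
gripper_force: 0.0
```

Call:
send_rows(
  plan=[
    [[1,-0.02,0.003,-0.035,0],[1,-0.03,0.0045,-0.052,0],[1,-0.04,0.006,-0.07,0],[1,-0.045,0.007,-0.078,0],[1,-0.05,0.0075,-0.087,0],[1,-0.055,0.008,-0.095,0],[1,-0.06,0.009,-0.104,0],[1,-0.065,0.01,-0.113,0],[1,-0.07,0.0105,-0.121,0],[1,-0.072,0.011,-0.125,0],[1,-0.072,0.011,-0.125,0],[1,-0.072,0.011,-0.125,0]],
  ],
)

```text
t: 16.58
tool_pos: [0.5828, -0.0059, 0.1364]
orientation: [3.132, -0.233, 0.018]
force: [-0.1, -2.4, 25.1]
opening: 0.0003
gripper_force: 11.3
```

Call:
send_rows(
  plan=[
    [[1,0.05,-0.0075,0.0865,0],[1,0.1,-0.015,0.25,0],[1,-0.1,-0.2,0.45,0],[1,-0.3,-0.4,0.5,0],[1,-0.3,-0.5,0.5,0],[1,-0.3,-0.5,0.5,0],[1,-0.3,-0.5,0.5,0],[1,-0.3,-0.5,0.5,0],[1,-0.3,-0.5,0.5,0]],
  ],
)

```text
t: 17.33
tool_pos: [0.5185, -0.1042, 0.2293]
orientation: [-3.132, 0.233, 0.001]
force: [-0.5, -0.4, 0.2]
opening: 0.0004
gripper_force: 0.0
```

```bash
python3 chk.py; cp pics/c1*.png /tmp; ls pics/c*.png | tail -3; cp $(ls -t pics/c*.png|head -1) pics/last.png
```

```text
17.3333 [ 0.51854416 -0.10415749  0.22930581] [-3.13220194e+00  2.32803346e-01  8.63682045e-04]
0 top 0.3882 0.0797 0.4353 flange 0.3663 [ 0.495 -0.073  0.866]
1 top 0.3883 -0.0103 0.4353 flange 0.3663 [ 0.494 -0.073  0.866]
2 top 0.3884 -0.1003 0.4353 flange 0.3665 [ 0.495 -0.074  0.866]
3 top 0.3885 -0.1907 0.435 flange 0.3666 [ 0.494 -0.071  0.866]
pics/c11.45.png
pics/c17.33.png
```

View pics/last.png

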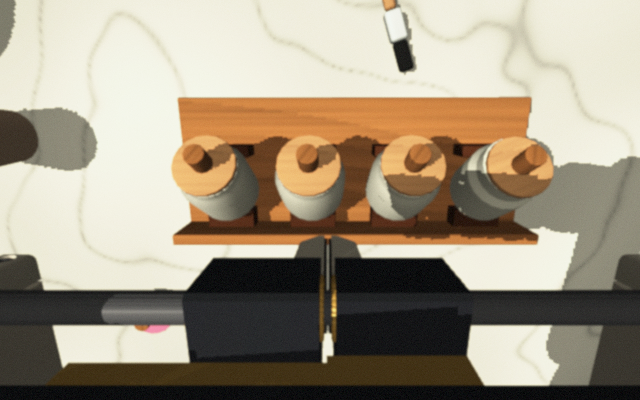

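All four lids are flush on their rims: the knob tops at (197,157), (308,156), (420,156) and (528,158) stand within 0.3 mm of each other. The gripper is clear and the brush is undisturbed.

```bash
python3 -c "
from plant import order
print(order.close_job())"
```

```text
the job is handed in; nothing more can be done
None
```

The loose lid is in the open jar, all four lids are pressed flush on their rims (knob tops within 0.3 mm of each other), and the job was handed in at about 17 s; the cup, brush and spur were never touched.

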